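Scrub the settling chamber and put its cover on

TASK

Scrub out the tall chamber with the two pins on top, using the long brush from the pot: three full strokes, each from the chamber's floor up until about half of the bristles show above the rim. Then stand the brush back in its pot, and lower the metal cover onto the chamber so that both pins come through its holes and it lies flat. Set the brush and the cover down rather than letting them drop, and leave the beaker, the dish and the shell where they are.

Things in the scene. Friction and masses are not known exactly. Their poses are not given: they have to be found in the camera images.
- chamber: Fixed chamber, 100 mm tall: clear tube (bore 58 mm wide, 90 deep), grey base and top flange, both 120 mm (x) by 80 (y), four steel corner posts. Two 8 mm steel pins with tapered tips stand 14 mm up from the flange, on its x axis, 47 mm either side of the centre. Origin: centre of its underside, on the work surface; z up. It may trade places with the beaker.
- chamber_floor (a point): Centre of the chamber's inner floor, 10 mm above the work surface; z up.
- chamber_top (a point): Centre of the bore's mouth, level with the flange's flat top, 100 mm above the work surface; axes as the chamber's.
- brush: Loose brush, 190 mm, about 90 g, upright in the pot, bristles down. Round about z: stiff white bristle head 44 mm wide from 0 to 55 mm (does not give way; foot chamfered to 32 mm), steel stem 8 mm wide from 55 to 120 mm, wooden handle 20 mm wide from 120 to 190 mm. Origin: centre of the bristles' flat foot; z towards the handle's end.
- pot: Fixed white ceramic pot that holds the brush, 74 mm outer diameter, 70 mm tall, 66 mm inner diameter, inner floor 6 mm above its underside. Origin: centre of its underside, on the work surface. It changes sides with the cover from run to run.
- cover: Loose aluminium plate, about 250 g, 120 mm (x) by 80 (y) by 8 thick, flat on the work surface. Two 11 mm through holes on its x axis, 47 mm either side of the centre; in the middle a black upright grip bar, 50 mm along x, 14 mm along y, from 8 to 46 mm above the underside. Origin: centre of its underside; z up. Fits either way round.
- beaker: Loose plain open glass beaker without pins, 84 mm across the rim, 85 mm tall. A bystander. Origin: centre of its underside.
- dish: Loose flat closed glass dish, 90 mm diameter, 16 mm tall. A bystander. Origin: centre of its underside.
- shell: Loose dark conical limpet shell, 72 mm diameter, 30 mm tall. A bystander. Origin: centre of its underside.
There are look-alikes about, which are no part of the job. There is more than one size of the chamber; the job needs the larger. What is shaped like the cover but orange is not meant.

How it is judged:
By the outcome, as a careful person would: the job done as asked, in the order asked, and still so for the second after the job is handed in, with the robot touching nothing.
It also fails if it takes over 72 s, if anything falls off the work surface, if the arm or the gripper's body presses on something with over 40 N, if the wrist force passes 120 N, or if a joint passes its speed limit or range.

ROBOT

A 6-joint arm with a two-finger parallel gripper is mounted at the origin on the work surface. World frame = base frame: x ahead of the robot, y to its left, z up, the work surface at z = 0. Lengths are in m, angles in rad, forces in N, time in s.
With the tool pointing down it reaches from about 0.375 to 0.975 m from the base axis. Payload 3.8 kg.
Tool frame: the origin (TCP) lies on the centre line of the jaws, within the pads' length; the fingertips stand 19 mm ahead of it and the grasp point (between the pads) is the TCP; z points along the fingers, y is the line along which they close (so a half turn about z gives the same grasp; the last joint's range is limited). The gripper opens to 85 mm and grips with 20 to 120 N. Pads are 22 mm wide; open, the fingers measure 114 mm over their backs; the gripper's body (76 mm by 85 mm) begins 54 mm behind the grasp point. The pads swing forward as they close: fully open they stand 13 mm farther back than shut.
Start: joints at [1.117, 0.264, 1.604, -0, 1.274, -0.037], TCP at [0.273, 0.617, 0.25] pointing down, gripper open.
Joint ranges: [-2.63, 2.63], [-0.94, 2.18], [0.31, 2.57], [-1.31, 4.45], [0, 2.66], [-2.55, 2.55]. Speed limits (rad/s): [2.57, 2.57, 3.14, 3.14, 3.14, 3.14].

INTERFACE

Orientations are given as a rotation vector (axis times angle).
In Python, from rig import monitor, cams, finish_job gives the robot as it stands.
- The arm moves only by the shell command python3 -m handwheel 'ROWS' [FORCE]. ROWS is JSON, a list of rows, each an object with "dp": the shift along the tool's x, y, z in units of 40 mm (1.0 is 40 mm), a list of three; "rot": the turn, a rotation vector about the tool's x, y, z in units of 6 degrees (1.0 is 6 degrees), a list of three; "gripper": the closure, from 0 (fully open) to 1 (shut). A call has 1 to 8 rows; each row is the pose to reach, as a shift and turn from the pose commanded when the call began, along the tool's axes at that moment; what a row does not reach only later rows make up. A row lasts 1/12 s, in which the tool goes at most 41.7 mm and 7.16 degrees, less where a joint would pass 70% of its speed; a pose out of reach is approached as far as the arm can. A call with a gripper value outside its range is refused whole. The fingers move at their own pace and stop on an object; FORCE is the grip in N (left out, the last holds). Time passes only in rows, so rows that repeat a pose let the fingers close. It gives the time, the measured TCP pose, the force, the opening and the grip force at its end, in the units of the state.
- monitor.sense(): the state, without advancing time (a new reading comes with each control period).
- cams.read_camera(name): name is "scene" or "top"; returns (picture, depth): 480x640x3 uint8, red, green, blue; 480x640 float32, m along the optical axis (not along the pixel's ray), 0 where there is no reading.
- cams.camera_model(name): a dict with "mtx" (3x3 intrinsics, pixels), "dist" ([k1, k2, p1, p2, k3] as OpenCV has them; the pictures are not rectified), "eye" and "attitude" of the camera in the world. Camera axes: x right, y down, z forward; pixel columns grow to the right and rows downward; lengths in m; the calibration is good to about 2 mm. A picture is of the moment at which its call begins. camera_model takes no time and is no camera call.
- finish_job(): hands the job in; it is judged then, once.
The state is a dict: "time": time; "q": joint angles; "qd": joint speeds; "tau": joint torques, N m; "tool_pos": TCP position; "ee_rot": TCP orientation; "force": force on the tool from outside, world axes, zero at the start; "moment": the same for the moment, N m; "gripper_width": finger opening in m; "grasp_force": force on a finger pad.
Only numpy, scipy, OpenCV 4.12 (cv2) and the standard library are available. Lean on these libraries where they do the work, as an engineer would, in place of code of your own. Each camera call takes 0.05 s, during which the arm holds its last target. There are 200 camera calls.

## Working session

There is one attempt and no reset: what is moved stays moved. The work goes in short steps, Python scripts to look and compute and a shell command to move; the robot and the scene stay as the last step left them, time stands still between calls to the robot, and variables do not carry over. Pictures are saved under pics/ and viewed, at most 10 in all, crops included, and the job is handed in when it is done.

```bash
ls; mkdir -p pics
cat > h.py <<'E'
import numpy as np, cv2
from rig import monitor, cams
from scipy.spatial.transform import Rotation as R
def grab(n,tag):
    p,d=cams.read_camera(n); np.savez(f'pics/{n}_{tag}.npz',p=p,d=d); cv2.imwrite(f'pics/{n}_{tag}.png',p[:,:,::-1]); return p,d
E
python3 - <<'E'
from h import *
for n in('scene','top'):
    grab(n,'0'); print(cams.camera_model(n))
s=monitor.sense(); print(s)
E
```

```text
pics
{'mtx': array([[491.87199672,   0.        , 325.12932677],
       [  0.        , 491.87199672, 230.91735165],
       [  0.        ,   0.        ,   1.        ]]), 'dist': array([-0.13000283,  0.        ,  0.        ,  0.        ,  0.        ]), 'eye': array([1.19860404, 0.0305591 , 1.01041463]), 'attitude': array([-1.79418347, -1.96624065,  0.60738255])}
{'mtx': array([[580.77981226,   0.        , 321.17372153],
       [  0.        , 580.77981226, 241.58526186],
       [  0.        ,   0.        ,   1.        ]]), 'dist': array([-0.13149389,  0.        ,  0.        ,  0.        ,  0.        ]), 'eye': array([ 0.35527243, -0.01383054,  1.20998233]), 'attitude': array([-2.12196705,  2.12838585, -0.15311931])}
{'time': 0.1, 'q': array([ 1.11710531e+00,  2.64722864e-01,  1.60526697e+00, -2.54111854e-05,
        1.27371418e+00, -3.68868020e-02]), 'qd': array([ 0.00078686, -0.00063595, -0.00343182, -0.00040263, -0.00104111,
       -0.00257081]), 'tau': array([-1.16785341e-04, -5.16706824e+01, -3.68589020e+01, -6.07757079e-05,
        6.25991132e-03, -4.72845613e-06]), 'tool_pos': array([0.2729873 , 0.61663528, 0.24904019]), 'ee_rot': array([-0.64987259, -3.0731395 ,  0.00322602]), 'force': array([ 0.40337301, -0.30887452, -0.24197663]), 'moment': array([ 0.0095895 ,  0.020838  , -0.00971419]), 'grasp_force': 0.0, 'gripper_width': 0.08527156392502741}
```

View pics/scene_0.png

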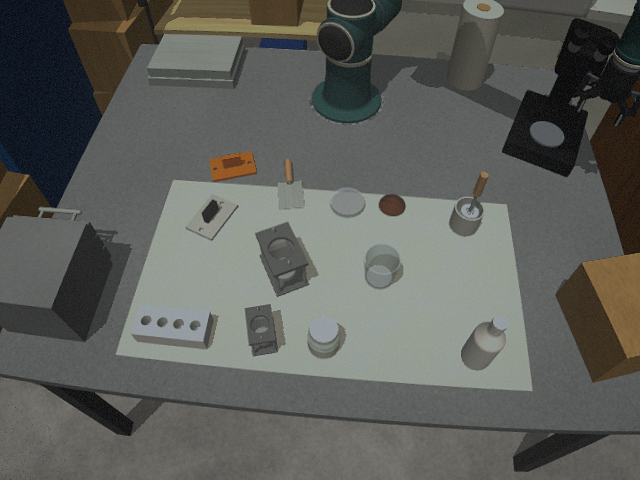

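View pics/top_0.png

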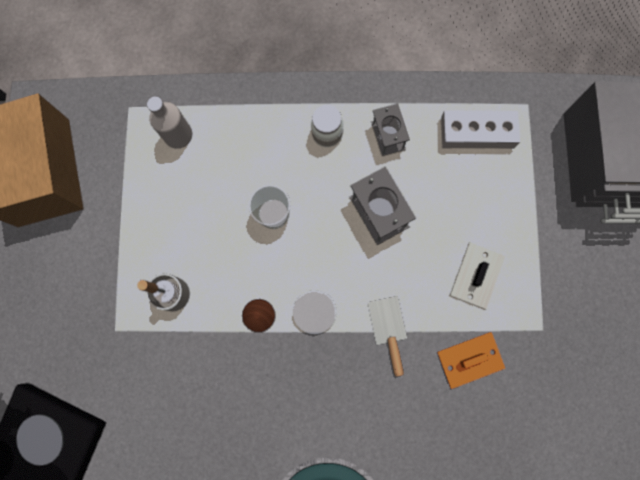

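The scene view shows the chamber at (283,255), cover at (212,215), pot with brush at (467,215) and beaker at (381,265). In the top view they are the chamber at (383,205), cover at (479,275) and pot at (168,292). I'll enlarge these next.

Run:
```python
from h import *
a=cv2.imread('pics/top_0.png'); b=cv2.imread('pics/scene_0.png')
def c(im,x,y,w=80,h=80,s=5): 
    o=cv2.resize(im[y:y+h,x:x+w],None,fx=s,fy=s,interpolation=cv2.INTER_CUBIC)
    for i in range(0,w,10): cv2.line(o,(i*s,0),(i*s,6 if i%20 else 14),(0,0,255),1)
    for i in range(0,h,10): cv2.line(o,(0,i*s),(6 if i%20 else 14,i*s),(0,0,255),1)
    return o
# top row: chamber, cover ; 
cv2.imwrite('pics/c1.png',np.vstack([np.hstack([c(a,340,160,80,75,5),c(a,440,235,80,75,5)]),np.hstack([c(b,245,215,80,45*2-15,5),c(b,175,180,80,75,5)])])[:, :])
cv2.imwrite('pics/c2.png',np.hstack([c(a,120,250,80,75,5),c(b,435,165,80,75,5)]))
im=cv2.imread('pics/c1.png'); cv2.imwrite('pics/c1.png',im[:600] if im.shape[0]<=600 else cv2.resize(im,(800,750))[:600]); print(im.shape)
```

```text
(750, 800, 3)
```

Run:
```python
from h import *
a=cv2.imread('pics/top_0.png'); b=cv2.imread('pics/scene_0.png')
def c(im,x,y,w=80,h=60,s=5): 
    o=cv2.resize(im[y:y+h,x:x+w],None,fx=s,fy=s,interpolation=cv2.INTER_CUBIC)
    for i in range(0,w,10): cv2.line(o,(i*s,0),(i*s,6 if i%20 else 14),(0,0,255),1)
    for i in range(0,h,10): cv2.line(o,(0,i*s),(6 if i%20 else 14,i*s),(0,0,255),1)
    return o
cv2.imwrite('pics/c1.png',np.vstack([np.hstack([c(a,345,165),c(a,440,245)]),np.hstack([c(b,245,220),c(b,175,185)])]))
```

```text
(no output)
```

View pics/c1.png

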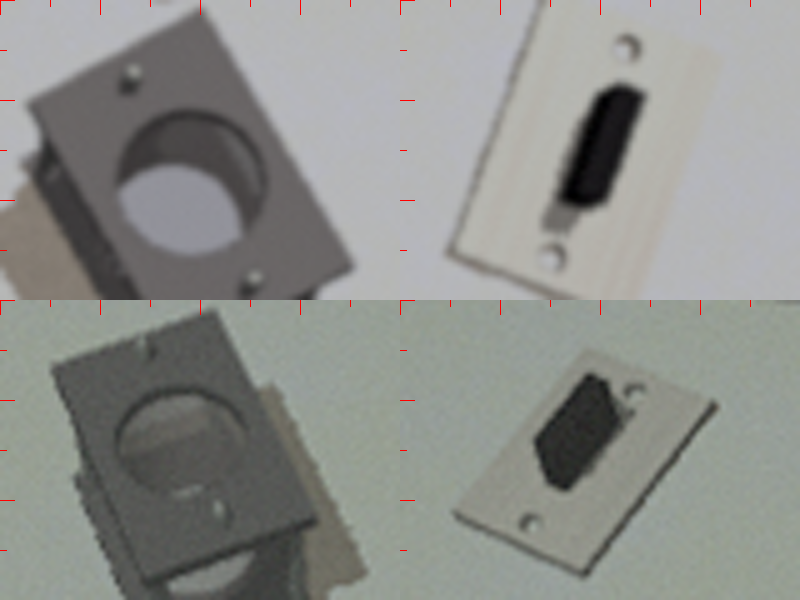

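View pics/c2.png

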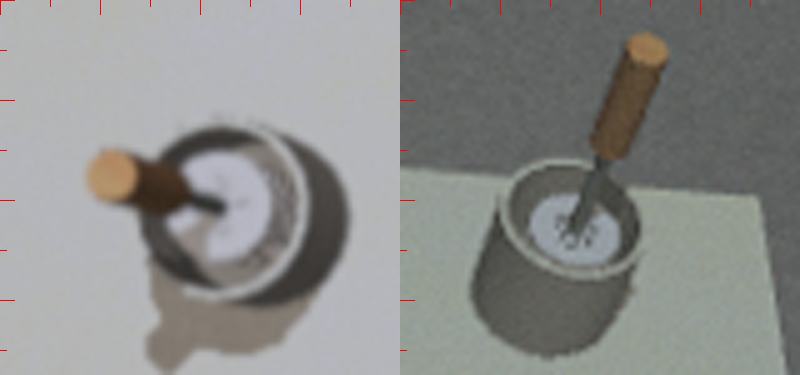

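```bash
cat >> h.py <<'E'
M={n:cams.camera_model(n) for n in('scene','top')}
def ray(n,px):
    m=M[n]; u=cv2.undistortPoints(np.array([[px]],float),m['mtx'],m['dist'])[0,0]
    d=R.from_rotvec(m['attitude']).apply([u[0],u[1],1]); return m['eye'],d/np.linalg.norm(d)
def tri(pt,ps):
    a,d=ray('top',pt); b,e=ray('scene',ps)
    s=np.linalg.lstsq(np.c_[d,-e],b-a,rcond=None)[0]; P=a+s[0]*d; Q=b+s[1]*e
    return (P+Q)/2, np.linalg.norm(P-Q)
def onz(n,px,z):
    a,d=ray(n,px); return a+d*(z-a[2])/d[2]
def proj(n,P):
    m=M[n]; r=R.from_rotvec(m['attitude']).inv(); return cv2.projectPoints(np.array(P,float).reshape(-1,1,3),r.as_rotvec(),-r.apply(m['eye']),m['mtx'],m['dist'])[0][:,0]
E
python3 - <<'E'
from h import *
np.set_printoptions(precision=4,suppress=True)
P={'fl1':((385,166.6),(274.6,276)),'fl2':((350.6,185.6),(308.6,264)),'fl3':((416,218.6),(255.4,233.4)),'bore':((383.4,201.4),(281.6,248)),
'holeA':((485.6,254.6),(201.2,229.8)),'holeB':((470.6,296.6),(222.2,203.4)),
'hend':((142.4,285.2),(484.6,175)),'brTop':((164.4,291.2),(470,210.8)),'rim':((165,292.2),(469,208.4))}
for k,(a,b) in P.items(): print(k,*tri(a,b))
for k,z in (('fl1',.1),('fl2',.1),('fl3',.1),('bore',.1),('holeA',.008),('holeB',.008),('rim',.07),('hend',.196)): print(k,onz('top',P[k][0],z),onz('scene',P[k][1],z))
E
```

```text
fl1 [ 0.6923 -0.1164  0.0949] 0.0014462532514430278
fl2 [ 0.6542 -0.0476  0.0923] 0.0013291026123120506
fl3 [ 0.5865 -0.1756  0.0938] 0.0005310076394494758
bore [ 0.6209 -0.1114  0.0956] 0.0018487570959381191
holeA [ 0.5274 -0.3345  0.0022] 0.0005782266765419529
holeB [ 0.4392 -0.2992  0.0014] 0.000484791249529718
hend [0.4476 0.3287 0.1927] 0.0005174768212871787
brTop [0.4477 0.3277 0.0594] 0.0014959011795450665
rim [0.4452 0.3243 0.0655] 0.0008397411202382041
fl1 [ 0.6908 -0.1167  0.1   ] [ 0.6951 -0.1149  0.1   ]
fl2 [ 0.6522 -0.048   0.1   ] [ 0.6588 -0.0462  0.1   ]
fl3 [ 0.5852 -0.175   0.1   ] [ 0.5906 -0.1739  0.1   ]
bore [ 0.6199 -0.1119  0.1   ] [ 0.6237 -0.1098  0.1   ]
holeA [ 0.5266 -0.3333  0.008 ] [ 0.5313 -0.3321  0.008 ]
holeB [ 0.4388 -0.2978  0.008 ] [ 0.4442 -0.2968  0.008 ]
rim [0.4448 0.3225 0.07  ] [0.4487 0.3233 0.07  ]
hend [0.4473 0.3273 0.196 ] [0.4505 0.3277 0.196 ]
```

```bash
cat >> h.py <<'E'
def cloud(n,d):
    m=M[n]; v,u=np.nonzero(d>0); xy=cv2.undistortPoints(np.c_[u,v].astype(float)[:,None],m['mtx'],m['dist'])[:,0]
    z=d[v,u]; return R.from_rotvec(m['attitude']).apply(np.c_[xy*z[:,None],z])+m['eye']
def go(pos=None,yaw=None):
    """dp,rot units from the measured pose to pos (world) with tool down, tool x at yaw (deg)"""
    s=monitor.sense(); p=s['tool_pos']; r=R.from_rotvec(s['ee_rot']); x=r.as_matrix()[:,0]; y0=np.degrees(np.arctan2(x[1],x[0]))
    if yaw is None: yaw=y0
    yaw=y0+((yaw-y0+90)%180-90)
    t=R.from_euler('z',yaw,degrees=True)*R.from_euler('x',180,degrees=True)
    pos=p if pos is None else np.array(pos)
    print('t %.2f tcp %s yaw %.1f->%.1f q6 %.2f F %s w %.4f g %.1f'%(s['time'],p.round(4),y0,yaw,s['q'][5],s['force'].round(1),s['gripper_width'],s['grasp_force']))
    print('dp',(r.inv().apply(pos-p)/.04).round(3),'rot',(np.degrees((r.inv()*t).as_rotvec())/6).round(3))
E
python3 - <<'E'
from h import *
C=np.vstack([cloud(n,np.load(f'pics/{n}_0.npz')['d']) for n in M])
for x0 in np.arange(.1,.85,.1):
    print('%.1f'%x0,[ '%.2f'%C[(C[:,0]>x0)&(C[:,0]<x0+.1)&(C[:,1]>y0)&(C[:,1]<y0+.1)][:,2].max(initial=-1) for y0 in np.arange(.8,-.5,-.1)])
go([0.447,0.327,0.25],None)
E
```

```text
0.1 ['-1.00', '0.01', '0.36', '0.42', '0.06', '0.01', '0.01', '0.01', '0.29', '0.29', '0.01', '0.01', '0.01']
0.2 ['-1.00', '0.01', '0.41', '0.54', '0.45', '0.01', '0.01', '0.01', '0.01', '0.01', '0.03', '0.05', '0.02']
0.3 ['-1.00', '0.01', '0.48', '0.57', '0.01', '0.01', '0.01', '0.03', '0.02', '0.02', '0.03', '0.05', '0.05']
0.4 ['-1.00', '0.01', '0.01', '0.01', '0.01', '0.20', '0.08', '0.03', '0.02', '0.02', '0.01', '0.05', '0.05']
0.5 ['-1.00', '0.01', '0.15', '0.01', '0.01', '0.01', '0.01', '0.09', '0.09', '0.11', '0.12', '0.02', '0.05']
0.6 ['-1.00', '0.01', '0.16', '0.16', '0.01', '0.01', '0.01', '0.09', '0.09', '0.12', '0.11', '0.01', '0.01']
0.7 ['-0.74', '-0.74', '0.16', '0.16', '0.01', '0.19', '0.12', '0.01', '0.10', '0.10', '0.08', '0.05', '0.05']
0.8 ['-0.74', '0.01', '0.16', '0.16', '0.01', '0.18', '0.12', '0.01', '0.10', '0.10', '0.08', '0.05', '0.05']
t 0.10 tcp [0.273  0.6166 0.249 ] yaw 156.1->156.1 q6 -0.04 F [ 0.4 -0.3 -0.2] w 0.0853 g 0.0
dp [-6.909 -4.86  -0.014] rot [-0.02  -0.001  0.   ]
```

```bash
python3 -m handwheel '[{"dp":[-0.8,0.35,0],"rot":[0,0,0],"gripper":0},{"dp":[-1.7,0.75,0],"rot":[0,0,0],"gripper":0},{"dp":[-2.6,1.15,0],"rot":[0,0,0],"gripper":0},{"dp":[-3.5,1.55,0],"rot":[0,0,0],"gripper":0},{"dp":[-4.2,1.1,0],"rot":[0,0,0],"gripper":0},{"dp":[-4.6,0.2,0],"rot":[0,0,0],"gripper":0},{"dp":[-5,-0.7,0],"rot":[0,0,0],"gripper":0},{"dp":[-5.4,-1.6,0],"rot":[0,0,0],"gripper":0}]' 40
python3 -m handwheel '[{"dp":[-0.4,-0.9,0],"rot":[0,0,0],"gripper":0},{"dp":[-0.8,-1.8,0],"rot":[0,0,0],"gripper":0},{"dp":[-1.2,-2.6,0],"rot":[0,0,0],"gripper":0},{"dp":[-1.5,-3.2,0],"rot":[0,0,0],"gripper":0},{"dp":[-1.5,-3.26,0],"rot":[0,0,0],"gripper":0},{"dp":[-1.5,-3.26,0],"rot":[0,0,0],"gripper":0}]'
python3 - <<'E'
from h import *
go([0.448,0.328,0.171])
for n in M: grab(n,'1')
a=cv2.imread('pics/top_1.png');b=cv2.imread('pics/scene_1.png')
cv2.imwrite('pics/v1.png',np.hstack([cv2.resize(a[220:370,60:260],None,fx=2,fy=2),cv2.resize(b[90:240,400:600],None,fx=2,fy=2)]))
E
```

```text
time: 0.77
tool_pos: [0.445, 0.4693, 0.2487]
ee_rot: [-0.65, -3.072, 0.003]
force: [0.4, -1.1, 0.6]
gripper_width: 0.0852
grasp_force: 0.0
time: 1.27
tool_pos: [0.4467, 0.3262, 0.2501]
ee_rot: [-0.654, -3.072, 0.0]
force: [-0.6, 0.8, 0.0]
gripper_width: 0.0855
grasp_force: 0.0
t 1.27 tcp [0.4467 0.3262 0.2501] yaw 156.0->156.0 q6 -0.57 F [-0.6  0.8  0. ] w 0.0855 g 0.0
dp [-0.011  0.054  1.977] rot [-0.002 -0.004  0.   ]
```

View pics/v1.png

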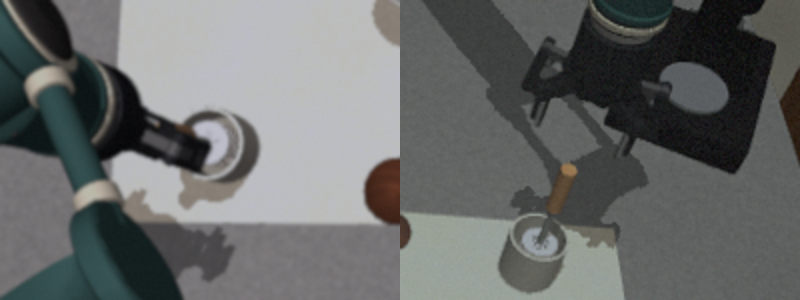

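The view shows the open fingers in the scene picture, tips at about (470,150) and (512,166), above the handle end at (484,175). In the top picture a finger covers the handle end. I'll descend and grip.

```bash
python3 - <<'E'
from h import *
print(proj('scene',[[0.4467,0.3262,z] for z in (.231,.244)]))
E
python3 -m handwheel '[{"dp":[0,0.05,0.5],"rot":[0,0,0],"gripper":0},{"dp":[0,0.05,1.0],"rot":[0,0,0],"gripper":0},{"dp":[0,0.05,1.5],"rot":[0,0,0],"gripper":0},{"dp":[0,0.05,1.9],"rot":[0,0,0],"gripper":0},{"dp":[0,0.05,1.97],"rot":[0,0,0],"gripper":0},{"dp":[0,0.05,1.97],"rot":[0,0,0],"gripper":0.3},{"dp":[0,0.05,1.97],"rot":[0,0,0],"gripper":0.6},{"dp":[0,0.05,1.97],"rot":[0,0,0],"gripper":0.7}]' 40
python3 -m handwheel '[{"dp":[0,0,0],"rot":[0,0,0],"gripper":0.75},{"dp":[0,0,0],"rot":[0,0,0],"gripper":0.8},{"dp":[0,0,0],"rot":[0,0,0],"gripper":0.9},{"dp":[0,0,0],"rot":[0,0,0],"gripper":1},{"dp":[0,0,0],"rot":[0,0,0],"gripper":1},{"dp":[0,0,0],"rot":[0,0,0],"gripper":1},{"dp":[0,0,0],"rot":[0,0,0],"gripper":1}]' 40
```

```text
[[487.94851676 163.04232815]
 [489.55551649 158.96403869]]
time: 2.03
tool_pos: [0.4486, 0.3307, 0.1729]
ee_rot: [0.649, 3.072, 0.003]
force: [0.7, 0.7, 0.7]
gripper_width: 0.0517
grasp_force: 0.0
time: 2.62
tool_pos: [0.4484, 0.3299, 0.1728]
ee_rot: [0.65, 3.072, 0.002]
force: [-1.0, 0.1, 5.5]
gripper_width: 0.0194
grasp_force: 39.3
```

```bash
python3 -m handwheel '[{"dp":[0,0,-0.2],"rot":[0,0,0],"gripper":1},{"dp":[0,0,-0.6],"rot":[0,0,0],"gripper":1},{"dp":[0,0,-1.1],"rot":[0,0,0],"gripper":1},{"dp":[0,0,-1.6],"rot":[0,0,0],"gripper":1},{"dp":[0,0,-2.2],"rot":[0,0,0],"gripper":1},{"dp":[0,0,-2.8],"rot":[0,0,0],"gripper":1},{"dp":[0,0,-3.4],"rot":[0,0,0],"gripper":1},{"dp":[0,0,-3.6],"rot":[0,0,0],"gripper":1}]'
python3 - <<'E'
from h import *
go([0.621,-0.111,0.317])
C=np.vstack([cloud(n,grab(n,'2')[1]) for n in M])
E
```

```text
time: 3.28
tool_pos: [0.4489, 0.3303, 0.3197]
ee_rot: [0.649, 3.07, 0.007]
force: [0.6, -0.1, -0.1]
gripper_width: 0.0189
grasp_force: 39.2
t 3.28 tcp [0.4489 0.3303 0.3197] yaw 156.1->156.1 q6 -0.56 F [ 0.6 -0.1 -0.1] w 0.0189 g 39.2
dp [-8.401 -8.346  0.053] rot [0.047 0.029 0.   ]
```

```bash
python3 -m handwheel '[{"dp":[-0.2,-0.2,0],"rot":[0,0,0],"gripper":1},{"dp":[-0.6,-0.6,0],"rot":[0,0,0],"gripper":1},{"dp":[-1.1,-1.1,0],"rot":[0,0,0],"gripper":1},{"dp":[-1.7,-1.7,0],"rot":[0,0,0],"gripper":1},{"dp":[-2.3,-2.3,0],"rot":[0,0,0],"gripper":1},{"dp":[-2.9,-2.9,0],"rot":[0,0,0],"gripper":1},{"dp":[-3.5,-3.5,0],"rot":[0,0,0],"gripper":1},{"dp":[-4.1,-4.1,0],"rot":[0,0,0],"gripper":1}]'
python3 -m handwheel '[{"dp":[-0.6,-0.6,0],"rot":[0,0,0],"gripper":1},{"dp":[-1.2,-1.2,0],"rot":[0,0,0],"gripper":1},{"dp":[-1.8,-1.8,0],"rot":[0,0,0],"gripper":1},{"dp":[-2.4,-2.4,0],"rot":[0,0,0],"gripper":1},{"dp":[-3.0,-3.0,0],"rot":[0,0,0],"gripper":1},{"dp":[-3.6,-3.55,0],"rot":[0,0,0],"gripper":1},{"dp":[-4.1,-4.05,0],"rot":[0,0,0],"gripper":1},{"dp":[-4.3,-4.25,0],"rot":[0,0,0],"gripper":1}]'
python3 -m handwheel '[{"dp":[0,0,0],"rot":[0,0,0],"gripper":1},{"dp":[0,0,0],"rot":[0,0,0],"gripper":1}]'
python3 - <<'E'
from h import *
go([0.621,-0.111,0.317])
for n in M: grab(n,'3')
a=cv2.imread('pics/top_3.png');b=cv2.imread('pics/scene_3.png')
p=monitor.sense()['tool_pos']; f=p-[0,0,.167]
print(proj('top',[f,p]),proj('scene',[f,f+[0,0,.055],p]))
cv2.imwrite('pics/v3.png',np.hstack([cv2.resize(a[130:280,300:433],None,fx=3,fy=3),cv2.resize(b[140:290,220:353],None,fx=3,fy=3)]))
E
```

```text
time: 4.05
tool_pos: [0.5303, 0.1106, 0.3125]
ee_rot: [-0.649, -3.07, 0.003]
force: [-0.5, -0.3, -0.5]
gripper_width: 0.019
grasp_force: 39.2
time: 4.72
tool_pos: [0.619, -0.1162, 0.3119]
ee_rot: [-0.654, -3.068, 0.003]
force: [0.2, 0.5, -0.4]
gripper_width: 0.0193
grasp_force: 39.2
time: 4.88
tool_pos: [0.6186, -0.1122, 0.3131]
ee_rot: [-0.652, -3.069, -0.001]
force: [0.3, 0.3, -0.6]
gripper_width: 0.0194
grasp_force: 39.2
t 4.88 tcp [ 0.6186 -0.1122  0.3131] yaw 156.0->156.0 q6 -1.37 F [ 0.3  0.3 -0.6] w 0.0194 g 39.2
dp [-0.042  0.051 -0.097] rot [-0.002 -0.041  0.   ]
[[384.91286472 196.11581869]
 [393.86372322 170.90413238]] [[279.98935213 234.00180696]
 [278.16673031 218.73964078]
 [273.94765437 183.02922628]]
```

View pics/v3.png

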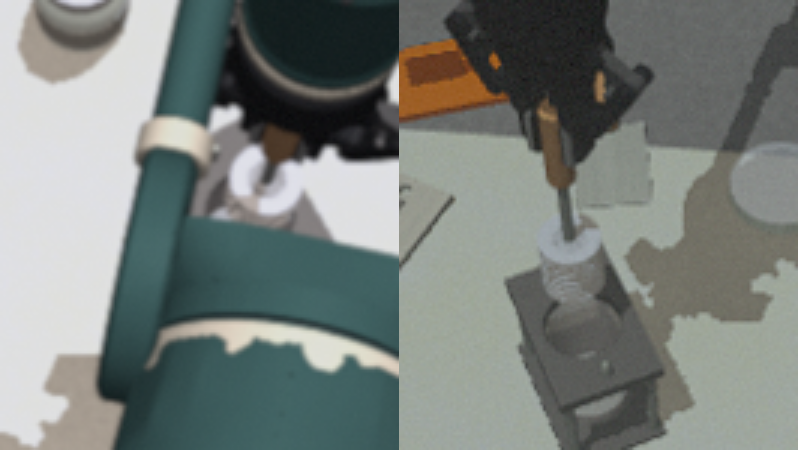

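The view shows the bristle head over the chamber. Its top disc is at scene (276.3,220.3) and top (388.7,191.3). The next script triangulates it against the bore.

Run:
```python
from h import *
np.set_printoptions(precision=4,suppress=True)
p=monitor.sense()['tool_pos']
t,e=tri((388.7,191.3),(276.3,220.3)); print('disc',t,e,'expected',p-[0,0,.112])
b=onz('top',(383.4,201.4),.1),onz('scene',(281.6,248),.1)
d=onz('top',(388.7,191.3),p[2]-.112),onz('scene',(276.3,220.3),p[2]-.112)
print(d, [x-y for x,y in zip(b,d)])
# handle pixels: stem line in scene
a=cv2.imread('pics/scene_3.png'); 
C=cloud('scene',np.load('pics/scene_3.npz')['d']); q=C[(abs(C[:,0]-.62)<.04)&(abs(C[:,1]+.112)<.04)&(C[:,2]>.13)&(C[:,2]<.30)]
for z in np.arange(.14,.3,.01):
    s=q[abs(q[:,2]-z)<.005]; 
    if len(s)>2: print('%.3f'%z,len(s),s.mean(0),np.ptp(s[:,1]))
```

```text
disc [ 0.6165 -0.1147  0.1931] 0.0020097089926726223 expected [ 0.6188 -0.1108  0.2023]
(array([ 0.614 , -0.1128,  0.2023]), array([ 0.6231, -0.114 ,  0.2023])) [array([ 0.0059,  0.0008, -0.1023]), array([ 0.0006,  0.0042, -0.1023])]
0.150 6 [ 0.6342 -0.1103  0.1536] 0.03096149826326429
0.160 60 [ 0.6347 -0.1107  0.1599] 0.042379112674765004
0.170 52 [ 0.6348 -0.1092  0.17  ] 0.04051152113911602
0.180 62 [ 0.6341 -0.1094  0.1797] 0.04351515154400233
0.190 54 [ 0.6352 -0.109   0.19  ] 0.04128270319222106
0.200 291 [ 0.6227 -0.1132  0.202 ] 0.04358482278665152
0.210 25 [ 0.6186 -0.1148  0.2074] 0.03975041619420483
0.220 13 [ 0.6218 -0.113   0.2201] 0.008036538161495271
0.230 10 [ 0.6219 -0.1138  0.2295] 0.006336357268303144
0.240 16 [ 0.6211 -0.113   0.2398] 0.007725536286586038
0.250 12 [ 0.6221 -0.114   0.2507] 0.006174121201045629
0.260 7 [ 0.6225 -0.1128  0.2592] 0.006343037615533731
0.270 19 [ 0.6261 -0.112   0.2723] 0.018729020880159347
0.280 32 [ 0.6272 -0.1122  0.2804] 0.01686649242685237
0.290 22 [ 0.6285 -0.1134  0.2901] 0.019506657088776885
```

Run:
```python
from h import *
np.set_printoptions(precision=4,suppress=True)
for n in M:
    C=cloud(n,np.load(f'pics/{n}_0.npz')['d'])
    q=C[(np.hypot(C[:,0]-.62,C[:,1]+.111)<.085)&(abs(C[:,2]-.1)<.012)]
    r=cv2.minAreaRect((q[:,:2]*1000).astype(np.float32)); print(n,'flange',r,np.median(q[:,2]))
    k=C[(np.hypot(C[:,0]-.484,C[:,1]+.315)<.085)&(abs(C[:,2]-.008)<.02)]
    p=np.load(f'pics/{n}_0.npz')['p']
    C=cloud(n,np.load(f'pics/{n}_3.npz')['d'])
    q=C[(np.hypot(C[:,0]-.62,C[:,1]+.112)<.04)&(abs(C[:,2]-.203)<.006)]
    h=q[:,:2]; (c,rad)=cv2.minEnclosingCircle((h*1000).astype(np.float32)); print(n,'disc',len(q),q.mean(0),c,rad,h.min(0),h.max(0))
```

```text
scene flange ((622.0580444335938, -111.22034454345703), (123.45813751220703, 81.23432159423828), 29.04830551147461) 0.10107734495483234
scene disc 291 [ 0.6215 -0.1134  0.2027] (619.154541015625, -112.44782257080078) 23.35362434387207 [ 0.5958 -0.1358] [ 0.642  -0.0922]
top flange ((621.0939331054688, -110.31787109375), (122.23870086669922, 79.97313690185547), 28.840160369873047) 0.10055056787206396
top disc 368 [ 0.6147 -0.1113  0.2026] (617.83154296875, -111.82637023925781) 22.15024185180664 [ 0.596  -0.1335] [ 0.6389 -0.0918]
```

```bash
python3 -m handwheel '[{"dp":[-0.057,0.062,0.2],"rot":[0,0,0],"gripper":1},{"dp":[-0.057,0.062,0.5],"rot":[0,0,0],"gripper":1},{"dp":[-0.057,0.062,0.8],"rot":[0,0,0],"gripper":1},{"dp":[-0.057,0.062,1.1],"rot":[0,0,0],"gripper":1},{"dp":[-0.057,0.062,1.4],"rot":[0,0,0],"gripper":1},{"dp":[-0.057,0.062,1.5],"rot":[0,0,0],"gripper":1},{"dp":[-0.057,0.062,1.5],"rot":[0,0,0],"gripper":1}]'
python3 -m handwheel '[{"dp":[0,0,0.3],"rot":[0,0,0],"gripper":1},{"dp":[0,0,0.7],"rot":[0,0,0],"gripper":1},{"dp":[0,0,1.1],"rot":[0,0,0],"gripper":1},{"dp":[0,0,1.4],"rot":[0,0,0],"gripper":1},{"dp":[0,0,1.6],"rot":[0,0,0],"gripper":1},{"dp":[0,0,1.7],"rot":[0,0,0],"gripper":1},{"dp":[0,0,1.7],"rot":[0,0,0],"gripper":1}]'
python3 - <<'E'
from h import *
go([0.622,-0.1098,0.177])
E
```

```text
time: 5.57
tool_pos: [0.6215, -0.1101, 0.2527]
ee_rot: [-0.649, -3.069, -0.0]
force: [0.6, 0.5, -1.0]
gripper_width: 0.0192
grasp_force: 39.2
time: 6.15
tool_pos: [0.6224, -0.1105, 0.1864]
ee_rot: [-0.65, -3.072, -0.0]
force: [0.5, 0.2, -0.4]
gripper_width: 0.019
grasp_force: 39.2
t 6.15 tcp [ 0.6224 -0.1105  0.1864] yaw 156.1->156.1 q6 -1.37 F [ 0.5  0.2 -0.4] w 0.0190 g 39.2
dp [0.015 0.012 0.234] rot [-0.003 -0.015  0.   ]
```

Still no contact. I'll go down slowly, the last bit in small steps, until the floor is felt.

```bash
python3 -m handwheel '[{"dp":[0,0,0.07],"rot":[0,0,0],"gripper":1},{"dp":[0,0,0.14],"rot":[0,0,0],"gripper":1},{"dp":[0,0,0.2],"rot":[0,0,0],"gripper":1},{"dp":[0,0,0.2],"rot":[0,0,0],"gripper":1},{"dp":[0,0,0.2],"rot":[0,0,0],"gripper":1}]'
python3 -m handwheel '[{"dp":[0,0,0.03],"rot":[0,0,0],"gripper":1},{"dp":[0,0,0.03],"rot":[0,0,0],"gripper":1}]'
python3 -m handwheel '[{"dp":[0,0,0.03],"rot":[0,0,0],"gripper":1},{"dp":[0,0,0.03],"rot":[0,0,0],"gripper":1}]'
```

```text
time: 6.57
tool_pos: [0.6229, -0.1105, 0.1796]
ee_rot: [0.65, 3.073, -0.0]
force: [-0.1, 0.3, 0.1]
gripper_width: 0.0191
grasp_force: 39.2
time: 6.73
tool_pos: [0.6229, -0.1106, 0.1783]
ee_rot: [0.65, 3.073, -0.0]
force: [-0.5, 0.4, -0.5]
gripper_width: 0.0193
grasp_force: 39.2
time: 6.9
tool_pos: [0.6228, -0.1105, 0.1769]
ee_rot: [-0.65, -3.073, -0.0]
force: [0.1, 0.8, -0.5]
gripper_width: 0.0187
grasp_force: 39.2
```

```bash
python3 -m handwheel '[{"dp":[0,0,0.03],"rot":[0,0,0],"gripper":1},{"dp":[0,0,0.03],"rot":[0,0,0],"gripper":1}]'
python3 -m handwheel '[{"dp":[0,0,0.03],"rot":[0,0,0],"gripper":1},{"dp":[0,0,0.03],"rot":[0,0,0],"gripper":1}]'
```

```text
time: 7.07
tool_pos: [0.6232, -0.1107, 0.1768]
ee_rot: [0.65, 3.073, -0.0]
force: [-0.9, -0.2, 3.5]
gripper_width: 0.0191
grasp_force: 39.7
time: 7.23
tool_pos: [0.6236, -0.1108, 0.1768]
ee_rot: [0.65, 3.071, -0.0]
force: [-1.6, 0.2, 8.3]
gripper_width: 0.0189
grasp_force: 40.2
```

```bash
U='' ; python3 -m handwheel '[{"dp":[0,0,-0.15],"rot":[0,0,0],"gripper":1},{"dp":[0,0,-0.5],"rot":[0,0,0],"gripper":1},{"dp":[0,0,-0.9],"rot":[0,0,0],"gripper":1},{"dp":[0,0,-1.3],"rot":[0,0,0],"gripper":1},{"dp":[0,0,-1.55],"rot":[0,0,0],"gripper":1},{"dp":[0,0,-1.6],"rot":[0,0,0],"gripper":1},{"dp":[0,0,-1.6],"rot":[0,0,0],"gripper":1},{"dp":[0,0,-1.6],"rot":[0,0,0],"gripper":1}]'
python3 -m handwheel '[{"dp":[0,0,0.15],"rot":[0,0,0],"gripper":1},{"dp":[0,0,0.5],"rot":[0,0,0],"gripper":1},{"dp":[0,0,0.9],"rot":[0,0,0],"gripper":1},{"dp":[0,0,1.25],"rot":[0,0,0],"gripper":1},{"dp":[0,0,1.45],"rot":[0,0,0],"gripper":1},{"dp":[0,0,1.54],"rot":[0,0,0],"gripper":1},{"dp":[0,0,1.6],"rot":[0,0,0],"gripper":1},{"dp":[0,0,1.6],"rot":[0,0,0],"gripper":1}]'
```

```text
time: 7.9
tool_pos: [0.6225, -0.1104, 0.2381]
ee_rot: [-0.65, -3.073, -0.0]
force: [-0.7, -0.3, -0.9]
gripper_width: 0.019
grasp_force: 39.2
time: 8.57
tool_pos: [0.6236, -0.111, 0.1763]
ee_rot: [0.649, 3.072, -0.001]
force: [-3.2, -0.1, 8.9]
gripper_width: 0.0192
grasp_force: 40.2
```

```bash
python3 -m handwheel '[{"dp":[0,0,-0.15],"rot":[0,0,0],"gripper":1},{"dp":[0,0,-0.5],"rot":[0,0,0],"gripper":1},{"dp":[0,0,-0.9],"rot":[0,0,0],"gripper":1},{"dp":[0,0,-1.3],"rot":[0,0,0],"gripper":1},{"dp":[0,0,-1.57],"rot":[0,0,0],"gripper":1},{"dp":[0,0,-1.62],"rot":[0,0,0],"gripper":1},{"dp":[0,0,-1.62],"rot":[0,0,0],"gripper":1},{"dp":[0,0,-1.62],"rot":[0,0,0],"gripper":1}]'
python3 -m handwheel '[{"dp":[0,0,0.15],"rot":[0,0,0],"gripper":1},{"dp":[0,0,0.5],"rot":[0,0,0],"gripper":1},{"dp":[0,0,0.9],"rot":[0,0,0],"gripper":1},{"dp":[0,0,1.25],"rot":[0,0,0],"gripper":1},{"dp":[0,0,1.45],"rot":[0,0,0],"gripper":1},{"dp":[0,0,1.55],"rot":[0,0,0],"gripper":1},{"dp":[0,0,1.61],"rot":[0,0,0],"gripper":1},{"dp":[0,0,1.61],"rot":[0,0,0],"gripper":1}]'
python3 -m handwheel '[{"dp":[0,0,-0.15],"rot":[0,0,0],"gripper":1},{"dp":[0,0,-0.5],"rot":[0,0,0],"gripper":1},{"dp":[0,0,-0.9],"rot":[0,0,0],"gripper":1},{"dp":[0,0,-1.3],"rot":[0,0,0],"gripper":1},{"dp":[0,0,-1.57],"rot":[0,0,0],"gripper":1},{"dp":[0,0,-1.62],"rot":[0,0,0],"gripper":1},{"dp":[0,0,-1.62],"rot":[0,0,0],"gripper":1},{"dp":[0,0,-1.62],"rot":[0,0,0],"gripper":1}]'
```

```text
time: 9.23
tool_pos: [0.6225, -0.1104, 0.2389]
ee_rot: [-0.65, -3.073, -0.0]
force: [0.7, -0.2, -0.8]
gripper_width: 0.0189
grasp_force: 39.3
time: 9.9
tool_pos: [0.6229, -0.111, 0.1761]
ee_rot: [0.65, 3.074, -0.001]
force: [-3.3, -0.4, 6.3]
gripper_width: 0.0189
grasp_force: 40.0
time: 10.57
tool_pos: [0.6226, -0.1104, 0.2394]
ee_rot: [-0.65, -3.073, -0.0]
force: [0.2, -0.6, -2.1]
gripper_width: 0.0191
grasp_force: 39.3
```

Run:
```python
from h import *
np.set_printoptions(precision=4,suppress=True)
for n in M: grab(n,'4')
# pot rim and brush position before
for n in M:
    C=cloud(n,np.load(f'pics/{n}_2.npz')['d'])
    q=C[(np.hypot(C[:,0]-.447,C[:,1]-.326)<.05)&(abs(C[:,2]-.07)<.006)]
    print(n,'rim',len(q),cv2.minEnclosingCircle((q[:,:2]*1000).astype(np.float32)))
    C=cloud(n,np.load(f'pics/{n}_0.npz')['d'])
    q=C[(np.hypot(C[:,0]-.447,C[:,1]-.326)<.05)&(abs(C[:,2]-.07)<.006)]
    print(n,'rim0',len(q),cv2.minEnclosingCircle((q[:,:2]*1000).astype(np.float32)))
b=cv2.imread('pics/scene_4.png'); cv2.imwrite('pics/v4.png',cv2.resize(b[140:290,220:370],None,fx=4,fy=4))
go([.6230,-.1107,.317])
```

```text
scene rim 204 ((449.0726318359375, 324.211669921875), 39.42985153198242)
scene rim0 207 ((449.8951416015625, 325.455810546875), 39.45516586303711)
top rim 197 ((445.6381530761719, 325.6970520019531), 37.15895462036133)
top rim0 289 ((445.9532775878906, 325.40655517578125), 37.04763412475586)
t 10.67 tcp [ 0.6221 -0.1104  0.2384] yaw 156.1->156.1 q6 -1.37 F [ 0.1 -0.2 -1.9] w 0.0189 g 39.3
dp [-0.02   0.001 -1.964] rot [-0.005 -0.022  0.   ]
```

View pics/v4.png

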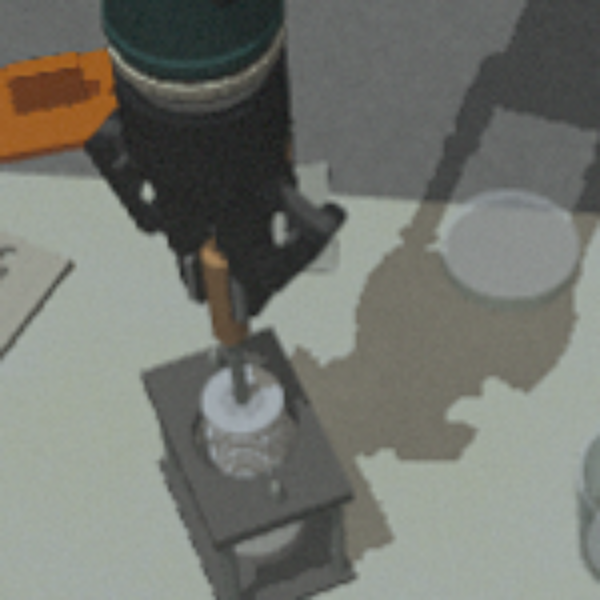

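The view shows the bristles about half above the rim, with the disc at v4 (242,400). Three strokes are done, so the brush goes back to the pot.

```bash
python3 -m handwheel '[{"dp":[0,0,-0.3],"rot":[0,0,0],"gripper":1},{"dp":[0,0,-0.8],"rot":[0,0,0],"gripper":1},{"dp":[0,0,-1.4],"rot":[0,0,0],"gripper":1},{"dp":[0,0,-1.9],"rot":[0,0,0],"gripper":1},{"dp":[0.2,0.2,-1.97],"rot":[0,0,0],"gripper":1},{"dp":[0.6,0.6,-1.97],"rot":[0,0,0],"gripper":1},{"dp":[1.1,1.1,-1.97],"rot":[0,0,0],"gripper":1},{"dp":[1.7,1.7,-1.97],"rot":[0,0,0],"gripper":1}]'
python3 -m handwheel '[{"dp":[0.6,0.6,0],"rot":[0,0,0],"gripper":1},{"dp":[1.2,1.2,0],"rot":[0,0,0],"gripper":1},{"dp":[1.8,1.8,0],"rot":[0,0,0],"gripper":1},{"dp":[2.4,2.4,0],"rot":[0,0,0],"gripper":1},{"dp":[3.0,3.0,0],"rot":[0,0,0],"gripper":1},{"dp":[3.6,3.6,0],"rot":[0,0,0],"gripper":1},{"dp":[4.2,4.2,0],"rot":[0,0,0],"gripper":1},{"dp":[4.8,4.8,0],"rot":[0,0,0],"gripper":1}]'
python3 -m handwheel '[{"dp":[0.6,0.6,0],"rot":[0,0,0],"gripper":1},{"dp":[1.2,1.1,0],"rot":[0,0,0],"gripper":1},{"dp":[1.7,1.5,0],"rot":[0,0,0],"gripper":1},{"dp":[1.9,1.65,0],"rot":[0,0,0],"gripper":1},{"dp":[1.9,1.65,0],"rot":[0,0,0],"gripper":1},{"dp":[1.9,1.65,0],"rot":[0,0,0],"gripper":1}]'
python3 - <<'E'
from h import *
go([.4475,.326,.1728])
for n in M:
    C=cloud(n,grab(n,'5')[1])
    q=C[(np.hypot(C[:,0]-.447,C[:,1]-.326)<.045)&(abs(C[:,2]-.07)<.006)]; print(n,'rim',len(q),cv2.minEnclosingCircle((q[:,:2]*1000).astype(np.float32)))
    z=monitor.sense()['tool_pos'][2]-.1115
    q=C[(np.hypot(C[:,0]-.447,C[:,1]-.326)<.045)&(abs(C[:,2]-z)<.006)]; print(n,'disc',len(q),cv2.minEnclosingCircle((q[:,:2]*1000).astype(np.float32)))
E
```

```text
time: 11.33
tool_pos: [0.5873, -0.0203, 0.3176]
ee_rot: [-0.653, -3.072, 0.0]
force: [-0.3, -0.0, -1.0]
gripper_width: 0.019
grasp_force: 39.2
time: 12.0
tool_pos: [0.4883, 0.2341, 0.3177]
ee_rot: [-0.649, -3.072, 0.001]
force: [-0.6, 0.2, -0.0]
gripper_width: 0.0187
grasp_force: 39.2
time: 12.5
tool_pos: [0.4469, 0.3234, 0.3179]
ee_rot: [-0.647, -3.074, 0.002]
force: [-0.3, -0.0, -1.4]
gripper_width: 0.019
grasp_force: 39.2
t 12.50 tcp [0.4469 0.3234 0.3179] yaw 156.2->156.2 q6 -0.57 F [-0.3 -0.  -1.4] w 0.0190 g 39.2
dp [0.013 0.07  3.628] rot [-0.015 -0.001  0.   ]
scene rim 198 ((448.86761474609375, 323.5559997558594), 38.94126510620117)
scene disc 239 ((445.0895080566406, 320.8257751464844), 23.55048179626465)
top rim 192 ((446.2635192871094, 325.1773681640625), 36.899803161621094)
top disc 320 ((444.76513671875, 321.955322265625), 22.22909927368164)
```

```bash
python3 -m handwheel '[{"dp":[-0.03,0.09,0.2],"rot":[0,0,0],"gripper":1},{"dp":[-0.03,0.09,0.6],"rot":[0,0,0],"gripper":1},{"dp":[-0.03,0.09,1.1],"rot":[0,0,0],"gripper":1},{"dp":[-0.03,0.09,1.7],"rot":[0,0,0],"gripper":1},{"dp":[-0.03,0.09,2.3],"rot":[0,0,0],"gripper":1},{"dp":[-0.03,0.09,2.8],"rot":[0,0,0],"gripper":1},{"dp":[-0.03,0.09,3.2],"rot":[0,0,0],"gripper":1},{"dp":[-0.03,0.09,3.4],"rot":[0,0,0],"gripper":1}]'
python3 -m handwheel '[{"dp":[0,0,0.06],"rot":[0,0,0],"gripper":1},{"dp":[0,0,0.12],"rot":[0,0,0],"gripper":1},{"dp":[0,0,0.16],"rot":[0,0,0],"gripper":1},{"dp":[0,0,0.19],"rot":[0,0,0],"gripper":1},{"dp":[0,0,0.19],"rot":[0,0,0],"gripper":1},{"dp":[0,0,0.19],"rot":[0,0,0],"gripper":1}]'
python3 -m handwheel '[{"dp":[0,0,0.03],"rot":[0,0,0],"gripper":1},{"dp":[0,0,0.03],"rot":[0,0,0],"gripper":1}]'
```

```text
time: 13.27
tool_pos: [0.4494, 0.3243, 0.1792]
ee_rot: [-0.652, -3.07, 0.005]
force: [-0.5, -0.8, -1.1]
gripper_width: 0.0194
grasp_force: 39.3
time: 13.77
tool_pos: [0.4506, 0.3267, 0.176]
ee_rot: [0.65, 3.073, 0.002]
force: [0.7, 0.1, -1.4]
gripper_width: 0.0188
grasp_force: 39.3
time: 13.93
tool_pos: [0.4502, 0.3265, 0.1742]
ee_rot: [0.65, 3.073, 0.001]
force: [-0.4, 0.1, -1.2]
gripper_width: 0.0192
grasp_force: 39.3
```

```bash
python3 -m handwheel '[{"dp":[0,0,0.03],"rot":[0,0,0],"gripper":1},{"dp":[0,0,0.03],"rot":[0,0,0],"gripper":1}]'
python3 -m handwheel '[{"dp":[0,0,0.025],"rot":[0,0,0],"gripper":1},{"dp":[0,0,0.025],"rot":[0,0,0],"gripper":1}]'
```

```text
time: 14.1
tool_pos: [0.45, 0.3264, 0.1725]
ee_rot: [-0.65, -3.074, 0.0]
force: [-0.7, 0.1, -0.2]
gripper_width: 0.019
grasp_force: 39.3
time: 14.27
tool_pos: [0.4503, 0.3265, 0.1721]
ee_rot: [0.65, 3.073, 0.001]
force: [0.0, 0.5, 2.4]
gripper_width: 0.0188
grasp_force: 39.6
```

```bash
python3 -m handwheel '[{"dp":[0,0,0],"rot":[0,0,0],"gripper":0.72},{"dp":[0,0,0],"rot":[0,0,0],"gripper":0.65},{"dp":[0,0,0],"rot":[0,0,0],"gripper":0.5},{"dp":[0,0,0],"rot":[0,0,0],"gripper":0.3},{"dp":[0,0,0],"rot":[0,0,0],"gripper":0},{"dp":[0,0,0],"rot":[0,0,0],"gripper":0},{"dp":[0,0,0],"rot":[0,0,0],"gripper":0},{"dp":[0,0,-0.2],"rot":[0,0,0],"gripper":0}]'
python3 -m handwheel '[{"dp":[0,0,-0.5],"rot":[0,0,0],"gripper":0},{"dp":[0,0,-1],"rot":[0,0,0],"gripper":0},{"dp":[0,0,-1.6],"rot":[0,0,0],"gripper":0},{"dp":[0,0,-2.3],"rot":[0,0,0],"gripper":0},{"dp":[0,0,-3],"rot":[0,0,0],"gripper":0},{"dp":[0,0,-3],"rot":[0,0,0],"gripper":0}]'
python3 - <<'E'
from h import *
np.set_printoptions(precision=4,suppress=True)
go([.483,-.315,.25],-22)
C=cloud('scene',grab('scene','6')[1]); 
for z in np.arange(.06,.2,.02):
    q=C[(np.hypot(C[:,0]-.449,C[:,1]-.326)<.03)&(abs(C[:,2]-z)<.01)]; print(z,len(q),q.mean(0) if len(q) else '')
# cover orientation & centre
for n in M:
    f=np.load(f'pics/{n}_0.npz'); C=cloud(n,f['d']); 
    for lo,hi in ((.004,.016),(.04,.055)):
        q=C[(np.hypot(C[:,0]-.484,C[:,1]+.315)<.1)&(C[:,2]>lo)&(C[:,2]<hi)]
        if len(q)>3: print(n,lo,len(q),np.median(q[:,2]),cv2.minAreaRect((q[:,:2]*1000).astype(np.float32)))
E
```

```text
time: 14.93
tool_pos: [0.4491, 0.3256, 0.1782]
ee_rot: [-0.65, -3.071, 0.004]
force: [-0.2, 0.3, 0.6]
gripper_width: 0.0856
grasp_force: 0.0
time: 15.43
tool_pos: [0.4529, 0.3282, 0.3077]
ee_rot: [0.648, 3.065, 0.013]
force: [0.5, 0.8, 1.0]
gripper_width: 0.0853
grasp_force: 0.0
t 15.43 tcp [0.4529 0.3282 0.3077] yaw 156.1->158.0 q6 -0.57 F [0.5 0.8 1. ] w 0.0853 g 0.0
dp [ -7.188 -14.413   1.345] rot [ 0.096  0.064 -0.313]
0.06 230 [0.4507 0.3247 0.0608]
0.08 23 [0.4494 0.3273 0.0782]
0.1 21 [0.4491 0.3243 0.0998]
0.12000000000000001 14 [0.449  0.3227 0.1191]
0.14 46 [0.4528 0.3218 0.1392]
0.16000000000000003 47 [0.4528 0.3218 0.1592]
0.18000000000000002 54 [0.4529 0.3207 0.18  ]
0.2 67 [0.4477 0.3221 0.1957]
scene 0.004 1341 0.007988949239348564 ((483.9313049316406, -315.7598876953125), (192.32691955566406, 192.76731872558594), 28.20932960510254)
scene 0.04 97 0.046112303427270684 ((487.8826599121094, -314.4173278808594), (17.439388275146484, 49.785545349121094), 66.34321594238281)
top 0.004 2288 0.007770504979913717 ((483.3087463378906, -315.07672119140625), (196.1930694580078, 194.78598022460938), 18.533248901367188)
top 0.04 184 0.04573965341532338 ((483.0381774902344, -313.6739807128906), (15.48942756652832, 50.334808349609375), 66.19132232666016)
```

The brush stands upright in the pot: its stem and handle lie in line and its top is at about z 0.196. Next is the cover.

```bash
python3 -m handwheel '[{"dp":[-0.2,-0.4,0],"rot":[0,0,0],"gripper":0},{"dp":[-0.6,-1.2,0],"rot":[0,0,0],"gripper":0},{"dp":[-1.0,-2.0,0],"rot":[0,0,0],"gripper":0},{"dp":[-1.4,-2.8,0],"rot":[0,0,0],"gripper":0},{"dp":[-1.8,-3.6,0],"rot":[0,0,0],"gripper":0},{"dp":[-2.2,-4.4,0],"rot":[0,0,0],"gripper":0},{"dp":[-2.6,-5.2,0],"rot":[0,0,0],"gripper":0},{"dp":[-3.0,-6.0,0],"rot":[0,0,0],"gripper":0}]'
python3 -m handwheel '[{"dp":[-0.4,-0.8,0],"rot":[0,0,0],"gripper":0},{"dp":[-0.8,-1.6,0],"rot":[0,0,0],"gripper":0},{"dp":[-1.2,-2.4,0],"rot":[0,0,0],"gripper":0},{"dp":[-1.6,-3.2,0],"rot":[0,0,0],"gripper":0},{"dp":[-2.0,-4.0,0],"rot":[0,0,0],"gripper":0},{"dp":[-2.4,-4.8,0],"rot":[0,0,0],"gripper":0},{"dp":[-2.8,-5.6,0],"rot":[0,0,0],"gripper":0},{"dp":[-3.2,-6.4,0],"rot":[0,0,0],"gripper":0}]'
python3 -m handwheel '[{"dp":[-0.4,-0.7,0.5],"rot":[0,0,0],"gripper":0},{"dp":[-0.8,-1.4,1.2],"rot":[0,0,-0.2],"gripper":0},{"dp":[-1.0,-1.9,2.0],"rot":[0,0,-0.3],"gripper":0},{"dp":[-1.05,-1.95,2.8],"rot":[0,0,-0.3],"gripper":0},{"dp":[-1.05,-1.95,3.6],"rot":[0,0,-0.3],"gripper":0},{"dp":[-1.05,-1.95,4.1],"rot":[0,0,-0.3],"gripper":0},{"dp":[-1.05,-1.95,4.3],"rot":[0,0,-0.3],"gripper":0},{"dp":[-1.05,-1.95,4.3],"rot":[0,0,-0.3],"gripper":0}]'
python3 - <<'E'
from h import *
go([.485,-.3145,.032],-22)
for n in M: grab(n,'7')
a=cv2.imread('pics/top_7.png');b=cv2.imread('pics/scene_7.png')
cv2.imwrite('pics/v7.png',np.hstack([cv2.resize(a[210:330,400:520],None,fx=3,fy=3),cv2.resize(b[160:280,150:270],None,fx=3,fy=3)]))
E
```

```text
time: 16.15
tool_pos: [0.4618, 0.0567, 0.2989]
ee_rot: [-0.649, -3.073, 0.001]
force: [0.8, 0.0, -0.2]
gripper_width: 0.0857
grasp_force: 0.0
time: 16.82
tool_pos: [0.4753, -0.2291, 0.2988]
ee_rot: [-0.65, -3.072, -0.001]
force: [0.3, -0.8, 0.9]
gripper_width: 0.085
grasp_force: 0.0
time: 17.48
tool_pos: [0.4807, -0.3144, 0.1242]
ee_rot: [-0.601, -3.077, -0.004]
force: [-0.3, -0.1, -0.1]
gripper_width: 0.0854
grasp_force: 0.0
t 17.48 tcp [ 0.4807 -0.3144  0.1242] yaw 157.9->158.0 q6 -1.81 F [-0.3 -0.1 -0.1] w 0.0854 g 0.0
dp [-0.117  0.034  2.304] rot [ 0.015 -0.064 -0.015]
```

View pics/v7.png

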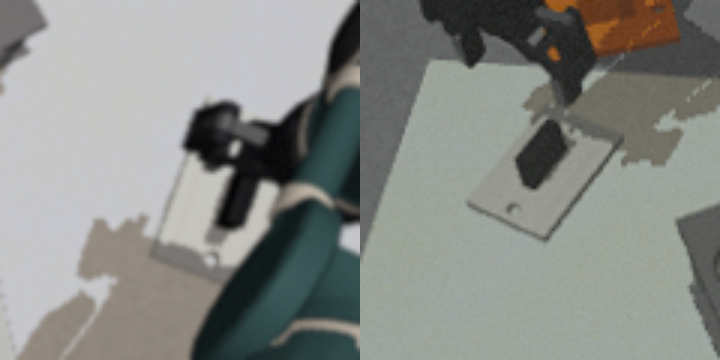

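The view shows the fingers straddling the grip bar. The bar is at v7 scene (540,155), and nothing else is within the fingers' sweep. I'll descend and grip.

```bash
python3 -m handwheel '[{"dp":[-0.11,0.03,0.4],"rot":[0,0,0],"gripper":0},{"dp":[-0.11,0.03,0.9],"rot":[0,0,0],"gripper":0},{"dp":[-0.11,0.03,1.5],"rot":[0,0,0],"gripper":0},{"dp":[-0.11,0.03,2.0],"rot":[0,0,0],"gripper":0},{"dp":[-0.11,0.03,2.2],"rot":[0,0,0],"gripper":0},{"dp":[-0.11,0.03,2.25],"rot":[0,0,0],"gripper":0},{"dp":[-0.11,0.03,2.25],"rot":[0,0,0],"gripper":0}]' 60
python3 -m handwheel '[{"dp":[0,0,0],"rot":[0,0,0],"gripper":0.4},{"dp":[0,0,0],"rot":[0,0,0],"gripper":0.6},{"dp":[0,0,0],"rot":[0,0,0],"gripper":0.7},{"dp":[0,0,0],"rot":[0,0,0],"gripper":0.75},{"dp":[0,0,0],"rot":[0,0,0],"gripper":0.85},{"dp":[0,0,0],"rot":[0,0,0],"gripper":1},{"dp":[0,0,0],"rot":[0,0,0],"gripper":1},{"dp":[0,0,0],"rot":[0,0,0],"gripper":1}]'
python3 -m handwheel '[{"dp":[0,0,0],"rot":[0,0,0],"gripper":1},{"dp":[0,0,0],"rot":[0,0,0],"gripper":1}]'
```

```text
time: 18.17
tool_pos: [0.4884, -0.3169, 0.0389]
ee_rot: [0.601, 3.082, -0.001]
force: [0.2, -0.2, -0.8]
gripper_width: 0.0853
grasp_force: 0.0
time: 18.83
tool_pos: [0.4879, -0.3167, 0.0382]
ee_rot: [0.602, 3.083, -0.001]
force: [-0.3, -0.2, 3.9]
gripper_width: 0.0132
grasp_force: 59.6
time: 19.0
tool_pos: [0.4879, -0.3167, 0.0382]
ee_rot: [0.602, 3.083, -0.001]
force: [0.2, -0.3, 5.3]
gripper_width: 0.0132
grasp_force: 59.7
```

```bash
python3 -m handwheel '[{"dp":[0,0,-0.15],"rot":[0,0,0],"gripper":1},{"dp":[0,0,-0.5],"rot":[0,0,0],"gripper":1},{"dp":[0,0,-1.0],"rot":[0,0,0],"gripper":1},{"dp":[0,0,-1.6],"rot":[0,0,0],"gripper":1},{"dp":[0,0,-2.3],"rot":[0,0,0],"gripper":1},{"dp":[0,0,-3.0],"rot":[0,0,0],"gripper":1},{"dp":[0,0,-3.6],"rot":[0,0,0],"gripper":1},{"dp":[0,0,-3.9],"rot":[0,0,0],"gripper":1}]'
python3 -m handwheel '[{"dp":[-0.03,0.1,0],"rot":[0,0,-0.2],"gripper":1},{"dp":[-0.1,0.4,0],"rot":[0,0,-0.6],"gripper":1},{"dp":[-0.2,0.9,0],"rot":[0,0,-1.2],"gripper":1},{"dp":[-0.3,1.4,0],"rot":[0,0,-1.9],"gripper":1},{"dp":[-0.4,2.0,0],"rot":[0,0,-2.7],"gripper":1},{"dp":[-0.5,2.6,0],"rot":[0,0,-3.5],"gripper":1},{"dp":[-0.6,3.1,0],"rot":[0,0,-4.3],"gripper":1},{"dp":[-0.7,3.6,0],"rot":[0,0,-5.1],"gripper":1}]'
python3 - <<'E'
from h import *
go([.622,-.110,.19],28.95)
E
```

```text
time: 19.67
tool_pos: [0.4883, -0.3171, 0.1967]
ee_rot: [0.601, 3.08, -0.002]
force: [0.4, -1.1, -1.6]
gripper_width: 0.0131
grasp_force: 58.8
time: 20.33
tool_pos: [0.5666, -0.1906, 0.19]
ee_rot: [0.244, -3.127, -0.005]
force: [0.6, -0.4, -1.4]
gripper_width: 0.0132
grasp_force: 58.8
t 20.33 tcp [ 0.5666 -0.1906  0.19  ] yaw -171.1->-151.0 q6 -2.09 F [ 0.6 -0.4 -1.4] w 0.0132 g 58.8
dp [-1.681  1.777 -0.002] rot [ 0.039 -0.04  -3.339]
```

```bash
python3 -m handwheel '[{"dp":[-0.3,0.35,0],"rot":[0,0,-0.6],"gripper":1},{"dp":[-0.7,0.75,0],"rot":[0,0,-1.3],"gripper":1},{"dp":[-1.1,1.15,0],"rot":[0,0,-2.0],"gripper":1},{"dp":[-1.4,1.5,0],"rot":[0,0,-2.6],"gripper":1},{"dp":[-1.6,1.7,0],"rot":[0,0,-3.1],"gripper":1},{"dp":[-1.68,1.78,0],"rot":[0,0,-3.33],"gripper":1},{"dp":[-1.68,1.78,0],"rot":[0,0,-3.33],"gripper":1},{"dp":[-1.68,1.78,0],"rot":[0,0,-3.33],"gripper":1}]'
python3 - <<'E'
from h import *
go([.622,-.110,.19],28.95)
for n in M: 
    C=cloud(n,grab(n,'8')[1]); z=monitor.sense()['tool_pos'][2]-.030
    q=C[(np.hypot(C[:,0]-.62,C[:,1]+.11)<.085)&(abs(C[:,2]-z)<.006)]
    print(n,len(q),np.median(q[:,2])-z,cv2.minAreaRect((q[:,:2]*1000).astype(np.float32)))
a=cv2.imread('pics/top_8.png');b=cv2.imread('pics/scene_8.png')
cv2.imwrite('pics/v8.png',np.hstack([cv2.resize(a[130:250,320:440],None,fx=3.3,fy=3.3,interpolation=2),cv2.resize(b[175:295,220:340],None,fx=3.3,fy=3.3,interpolation=2)]))
E
```

```text
time: 21.0
tool_pos: [0.6223, -0.1126, 0.1916]
ee_rot: [0.773, -3.042, -0.002]
force: [-0.8, 0.2, -2.1]
gripper_width: 0.0131
grasp_force: 58.8
t 21.00 tcp [ 0.6223 -0.1126  0.1916] yaw -151.5->-151.1 q6 -2.29 F [-0.8  0.2 -2.1] w 0.0131 g 58.8
dp [-0.023  0.06   0.04 ] rot [ 0.02  -0.028 -0.071]
scene 1138 0.00026082088814979865 ((620.105224609375, -114.70980834960938), (122.21859741210938, 80.52684020996094), 28.850753784179688)
top 435 -0.00035318124096112014 ((614.341552734375, -123.16278076171875), (123.48865509033203, 54.37389373779297), 58.1132698059082)
```

View pics/v8.png

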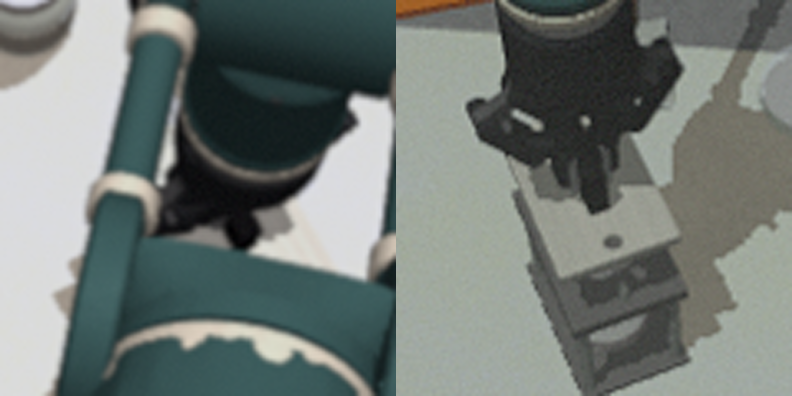

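The view shows the cover level above the flange. Its front hole is at scene (285.8,248). It needs a shift of about (+2,+3.5) mm. I'll apply that, lower to just above the pins and re-measure.

```bash
python3 -m handwheel '[{"dp":[-0.08,0.05,0.1],"rot":[0,0,-0.05],"gripper":1},{"dp":[-0.08,0.05,0.3],"rot":[0,0,-0.05],"gripper":1},{"dp":[-0.08,0.05,0.55],"rot":[0,0,-0.05],"gripper":1},{"dp":[-0.08,0.05,0.7],"rot":[0,0,-0.05],"gripper":1},{"dp":[-0.08,0.05,0.8],"rot":[0,0,-0.05],"gripper":1},{"dp":[-0.08,0.05,0.8],"rot":[0,0,-0.05],"gripper":1},{"dp":[-0.08,0.05,0.8],"rot":[0,0,-0.05],"gripper":1},{"dp":[-0.08,0.05,0.8],"rot":[0,0,-0.05],"gripper":1}]'
python3 - <<'E'
from h import *
go([.622,-.110,.156],28.95)
def rect(C,z,w):
    q=C[(np.hypot(C[:,0]-.62,C[:,1]+.11)<.085)&(abs(C[:,2]-z)<w)]; z=np.median(q[:,2]); q=q[abs(q[:,2]-z)<.003]
    c,s,a=cv2.minAreaRect((q[:,:2]*1000).astype(np.float32)); return np.round(c,2),np.round(s,1),round(a,2),round(z,4)
f='pics/scene_%s.npz'
for k in range(3): 
    C=cloud('scene',grab('scene','9%d'%k)[1]); print('cover',rect(C,monitor.sense()['tool_pos'][2]-.030,.005))
for t in '012456': print('flange',t,rect(cloud('scene',np.load(f%t)['d']),.101,.004))
for t in '0126': print('flange top',t,rect(cloud('top',np.load('pics/top_%s.npz'%t if t!='6' else 'pics/top_5.npz')['d']),.101,.004))
E
```

```text
time: 21.77
tool_pos: [0.6255, -0.11, 0.1619]
ee_rot: [-0.781, 3.043, -0.0]
force: [-0.6, -0.2, -1.0]
gripper_width: 0.013
grasp_force: 58.8
t 21.77 tcp [ 0.6255 -0.11    0.1619] yaw -151.2->-151.1 q6 -2.29 F [-0.6 -0.2 -1. ] w 0.0130 g 58.8
dp [0.078 0.042 0.147] rot [-0.003  0.003 -0.026]
cover (array([ 622.97, -112.53]), array([123.4,  80.5]), 29.21, np.float64(0.1328))
cover (array([ 623.27, -112.05]), array([122.3,  80.6]), 28.75, np.float64(0.133))
cover (array([ 623.41, -112.43]), array([122.1,  80.5]), 28.95, np.float64(0.1332))
flange 0 (array([ 621.97, -111.27]), array([123.3,  81.2]), 29.05, np.float64(0.1012))
flange 1 (array([ 622.64, -111.05]), array([123.9,  80.7]), 28.95, np.float64(0.1013))
flange 2 (array([ 622.38, -111.14]), array([122.9,  80.9]), 28.79, np.float64(0.1013))
flange 4 (array([ 622.2 , -111.24]), array([122.7,  81.1]), 29.04, np.float64(0.1012))
flange 5 (array([ 621.9 , -111.32]), array([122.5,  81.1]), 28.94, np.float64(0.1012))
flange 6 (array([ 622.14, -111.05]), array([122.8,  80.9]), 28.93, np.float64(0.1013))
flange top 0 (array([ 620.88, -110.47]), array([121.7,  79.9]), 28.84, np.float64(0.1007))
flange top 1 (array([ 620.87, -110.58]), array([121.6,  79.7]), 28.96, np.float64(0.1006))
flange top 2 (array([ 620.93, -110.34]), array([121.3,  80.1]), 28.99, np.float64(0.1006))
flange top 6 (array([ 621.08, -110.49]), array([121.5,  79.7]), 28.95, np.float64(0.1006))
```

```bash
python3 -m handwheel '[{"dp":[0.008,0.037,0],"rot":[0,0,0],"gripper":1},{"dp":[0.008,0.037,0.05],"rot":[0,0,0],"gripper":1},{"dp":[0.008,0.037,0.1],"rot":[0,0,0],"gripper":1},{"dp":[0.008,0.037,0.15],"rot":[0,0,0],"gripper":1},{"dp":[0.008,0.037,0.15],"rot":[0,0,0],"gripper":1},{"dp":[0.008,0.037,0.15],"rot":[0,0,0],"gripper":1}]'
python3 - <<'E'
from h import *
def rect(C,z,w):
    q=C[(np.hypot(C[:,0]-.62,C[:,1]+.11)<.085)&(abs(C[:,2]-z)<w)]; z=np.median(q[:,2]); q=q[abs(q[:,2]-z)<.003]
    c,s,a=cv2.minAreaRect((q[:,:2]*1000).astype(np.float32)); return np.r_[c,a,z]
L=[rect(cloud('scene',grab('scene','a%d'%k)[1]),.127,.006) for k in range(5)]
m=np.mean(L,0); print(m.round(3),np.std(L,0).round(2)); d=np.array([622.2,-111.18])-m[:2]
s=monitor.sense(); X=R.from_rotvec(s['ee_rot']).as_matrix(); print('shift mm',d,'dp',(X[:2,:2].T@d/40).round(3)); go([.622,-.110,.138],28.95)
E
```

```text
time: 22.42
tool_pos: [0.6241, -0.1086, 0.1553]
ee_rot: [0.781, -3.042, -0.001]
force: [-0.0, -0.2, -1.4]
gripper_width: 0.0133
grasp_force: 58.8
[ 6.21771e+02 -1.10829e+02  2.86820e+01  1.26000e-01] [0.2  0.2  0.41 0.  ]
shift mm [ 0.42947998 -0.35109222] dp [-0.005 -0.013]
t 22.67 tcp [ 0.6244 -0.1088  0.1558] yaw -151.2->-151.1 q6 -2.29 F [-0.  -0.  -2.3] w 0.0130 g 58.8
dp [0.068 0.002 0.445] rot [-0.002  0.002 -0.025]
```

```bash
python3 -m handwheel '[{"dp":[-0.004,-0.01,0.03],"rot":[0,0,-0.03],"gripper":1},{"dp":[-0.004,-0.01,0.06],"rot":[0,0,-0.03],"gripper":1},{"dp":[-0.004,-0.01,0.1],"rot":[0,0,-0.03],"gripper":1},{"dp":[-0.004,-0.01,0.13],"rot":[0,0,-0.03],"gripper":1},{"dp":[-0.004,-0.01,0.13],"rot":[0,0,-0.03],"gripper":1}]'
python3 -m handwheel '[{"dp":[0,0,0.03],"rot":[0,0,0],"gripper":1},{"dp":[0,0,0.06],"rot":[0,0,0],"gripper":1},{"dp":[0,0,0.09],"rot":[0,0,0],"gripper":1},{"dp":[0,0,0.09],"rot":[0,0,0],"gripper":1}]'
```

```text
time: 23.08
tool_pos: [0.6244, -0.1089, 0.15]
ee_rot: [0.786, -3.041, -0.001]
force: [-0.7, -0.7, -2.5]
gripper_width: 0.0129
grasp_force: 58.8
time: 23.42
tool_pos: [0.6245, -0.1089, 0.1465]
ee_rot: [0.786, -3.041, -0.0]
force: [0.2, 0.3, -2.4]
gripper_width: 0.013
grasp_force: 58.8
```

The underside is already below the pin tips and no force shows. I'll go on down.

```bash
python3 -m handwheel '[{"dp":[0,0,0.03],"rot":[0,0,0],"gripper":1},{"dp":[0,0,0.06],"rot":[0,0,0],"gripper":1},{"dp":[0,0,0.09],"rot":[0,0,0],"gripper":1},{"dp":[0,0,0.12],"rot":[0,0,0],"gripper":1},{"dp":[0,0,0.12],"rot":[0,0,0],"gripper":1}]'
python3 -m handwheel '[{"dp":[0,0,0.03],"rot":[0,0,0],"gripper":1},{"dp":[0,0,0.06],"rot":[0,0,0],"gripper":1},{"dp":[0,0,0.06],"rot":[0,0,0],"gripper":1}]'
```

```text
time: 23.83
tool_pos: [0.6245, -0.1089, 0.1417]
ee_rot: [0.786, -3.041, -0.0]
force: [-0.2, 1.0, -2.8]
gripper_width: 0.0129
grasp_force: 58.8
time: 24.08
tool_pos: [0.6245, -0.1089, 0.1394]
ee_rot: [0.786, -3.041, -0.0]
force: [-0.1, 0.5, -2.1]
gripper_width: 0.0128
grasp_force: 58.8
```

```bash
python3 -m handwheel '[{"dp":[0,0,0.02],"rot":[0,0,0],"gripper":1},{"dp":[0,0,0.04],"rot":[0,0,0],"gripper":1},{"dp":[0,0,0.04],"rot":[0,0,0],"gripper":1}]'
python3 -m handwheel '[{"dp":[0,0,0.02],"rot":[0,0,0],"gripper":1},{"dp":[0,0,0.03],"rot":[0,0,0],"gripper":1},{"dp":[0,0,0.03],"rot":[0,0,0],"gripper":1}]'
```

```text
time: 24.33
tool_pos: [0.6248, -0.109, 0.1383]
ee_rot: [-0.786, 3.041, -0.0]
force: [0.9, -0.2, -1.5]
gripper_width: 0.0129
grasp_force: 59.0
time: 24.58
tool_pos: [0.6248, -0.109, 0.1382]
ee_rot: [-0.786, 3.041, -0.0]
force: [-4.0, -0.4, 4.1]
gripper_width: 0.0131
grasp_force: 59.8
```

It seated at TCP z 0.138, so the underside is at 0.100. I'll release and retreat.

```bash
python3 -m handwheel '[{"dp":[0,0,0],"rot":[0,0,0],"gripper":0.8},{"dp":[0,0,0],"rot":[0,0,0],"gripper":0.7},{"dp":[0,0,0],"rot":[0,0,0],"gripper":0.5},{"dp":[0,0,0],"rot":[0,0,0],"gripper":0.2},{"dp":[0,0,0],"rot":[0,0,0],"gripper":0},{"dp":[0,0,0],"rot":[0,0,0],"gripper":0},{"dp":[0,0,0],"rot":[0,0,0],"gripper":0},{"dp":[0,0,-0.3],"rot":[0,0,0],"gripper":0}]'
python3 -m handwheel '[{"dp":[0,0,-0.6],"rot":[0,0,0],"gripper":0},{"dp":[0,0,-1.3],"rot":[0,0,0],"gripper":0},{"dp":[0,0,-2.1],"rot":[0,0,0],"gripper":0},{"dp":[0.8,0.2,-3],"rot":[0,0,0],"gripper":0},{"dp":[1.7,0.3,-3.5],"rot":[0,0,0],"gripper":0},{"dp":[2.6,0.4,-3.5],"rot":[0,0,0],"gripper":0},{"dp":[3.4,0.5,-3.5],"rot":[0,0,0],"gripper":0},{"dp":[3.6,0.5,-3.5],"rot":[0,0,0],"gripper":0}]'
python3 - <<'E'
from h import *
go()
C=cloud('scene',grab('scene','b')[1])
q=C[(np.hypot(C[:,0]-.62,C[:,1]+.11)<.085)&(abs(C[:,2]-.108)<.004)]
A=np.c_[q[:,:2]-q[:,:2].mean(0),np.ones(len(q))]; print('plane slope, z',np.linalg.lstsq(A,q[:,2],rcond=None)[0],cv2.minAreaRect((q[:,:2]*1000).astype(np.float32)))
b=cv2.imread('pics/scene_b.png'); o=cv2.resize(b[150:300,220:520],None,fx=2.6,fy=2.6,interpolation=2); cv2.imwrite('pics/vb.png',o)
E
```

```text
time: 25.25
tool_pos: [0.6227, -0.1086, 0.1463]
ee_rot: [0.785, -3.037, -0.004]
force: [-0.6, 0.2, -1.2]
gripper_width: 0.0859
grasp_force: 0.0
time: 25.92
tool_pos: [0.4856, -0.1624, 0.291]
ee_rot: [-0.784, 3.042, -0.003]
force: [-0.8, 0.1, 1.2]
gripper_width: 0.0853
grasp_force: 0.0
t 25.92 tcp [ 0.4856 -0.1624  0.291 ] yaw -151.1->-151.1 q6 -2.45 F [-0.8  0.1  1.2] w 0.0853 g 0.0
dp [0. 0. 0.] rot [-0.018 -0.002  0.   ]
plane slope, z [-4.47076844e-03 -3.03339402e-06  1.09107705e-01] ((622.0243530273438, -111.47798156738281), (124.4509506225586, 80.55039978027344), 29.228626251220703)
```

View pics/vb.png

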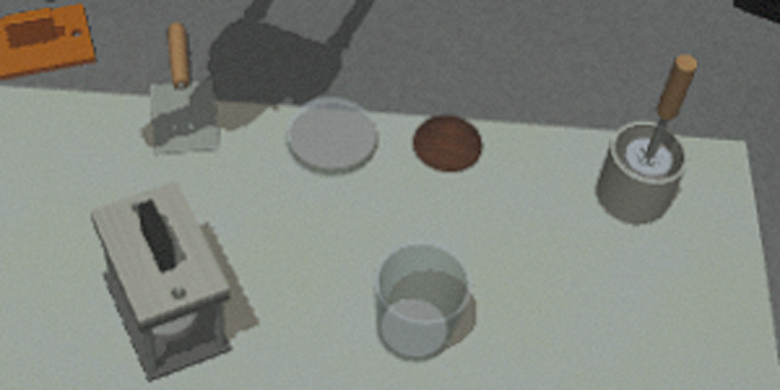

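The cover lies flat on the chamber at z 0.109, with a pin showing in its front hole at (179,293). The brush stands in its pot at (647,160), and the bystanders have not moved. Handing in.

```bash
python3 -c "
from rig import finish_job
print(finish_job())"
```

```text
the job is handed in; nothing more can be done
None
```

The job is done and handed in at about 26 s: I scrubbed the larger chamber with three full strokes, stood the brush back in its pot, and set the cover flat over both pins. The beaker, dish and shell were not touched.

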